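# Monthly test of the residual-current switch at a goldsmith's bench

## Robot

A 6-joint arm with a two-finger parallel gripper is mounted at the origin on the work surface. World frame = base frame: x ahead of the robot, y to its left, z up, the work surface at z = 0. Lengths are in m, angles in rad, forces in N, time in s.
With the tool pointing down it reaches from about 0.275 to 0.875 m from the base axis. Payload 12.5 kg.
Tool frame: the origin (TCP) lies midway between the tips of the shut fingers; the grasp point (between the pads) lies 19 mm behind it; z points along the fingers, y is the line along which they close (so a half turn about z gives the same grasp; the last joint's range is limited). The gripper opens to 85 mm and grips with 20 to 120 N. Pads are 22 mm wide; open, the fingers measure 114 mm over their backs; the gripper's body (76 mm by 85 mm) begins 54 mm behind the grasp point. The pads swing forward as they close: fully open they stand 13 mm farther back than shut.
Start: joints at [1.116, 0.351, 1.652, -0, 1.139, -0.085], TCP at [0.199, 0.513, 0.231] pointing down, gripper open.
Joint ranges: [-2.75, 2.75], [-0.79, 2.1], [0.01, 2.65], [-1.57, 4.71], [0.07, 3.14], [-2.87, 2.87]. Speed limits (rad/s): [2.22, 2.22, 2.79, 3.14, 3.14, 3.14].

## Interface

Orientations are given as a unit quaternion [w, x, y, z].
In Python, from workcell import ctrl gives the robot as it stands.
- The arm moves only by the shell command python3 -m crank 'ROWS' [OPENING] [FORCE]. ROWS is JSON, a list that holds one entry, the list of rows, each a list of 6 numbers: the shift along the world's x, y, z as a fraction of full scale, then the turn, a rotation vector about the world's x, y, z as a fraction of full scale. A call has 1 to 20 rows; each row shifts and turns the commanded pose from where the row before left it; what a row does not reach is not made up. Full scale, the value 1, is 0.02 m for a shift and 45 degrees for a turn. A row lasts 1/12 s, in which the tool goes at most 41.7 mm and 7.16 degrees, less where a joint would pass 70% of its speed; a pose out of reach is approached as far as the arm can. A call with a number of a shift or a turn outside -1 to 1 is refused whole. A call with a gripper value outside its range is refused whole. OPENING is the opening, from 0 (shut) to 1 (fully open), set as the call begins (- or left out, the last holds). The fingers move at their own pace and stop on an object; FORCE is the grip in N (left out, the last holds). Time passes only in rows, so rows that do not move let the fingers close. It gives the time, the measured TCP pose, the force, the opening and the grip force at its end, in the units of the state.
- ctrl.get_obs(): the state, without advancing time (a new reading comes with each control period).
- ctrl.get_image(name): name is "side" or "top" or "wrist"; returns the picture (420x560x3 uint8, blue, green, red); there is no depth.
- ctrl.get_calibration(name): a dict with "K" (3x3 intrinsics, pixels), "R" (3x3) and "t" (3): a world point X has camera coordinates R X + t; the wrist camera has in their place "T_tool_cam" (4x4, takes a point from camera to tool coordinates, whose origin is the TCP and whose axes are the flange's). Camera axes: x right, y down, z forward; pixel columns grow to the right and rows downward; lengths in m; the calibration is good to about 2 mm. A picture is of the moment at which its call begins: read the wrist's pose just before it. get_calibration takes no time and is no camera call.
- ctrl.hand_in(): hands the job in; it is judged then, once.
Trained networks look in the newest picture that a camera, given by its name, has taken for a name from the list of things; names that differ only in an ending like _2 or _b are one class to them, and where a whole thing is asked for, a point or a joint stands for the part that bears it (a point fixed in the world has none). Each returns a list of dicts, best first, with "score" (0 to 1); they miss things now and then, are a little off and sometimes report something else, mostly with a low value. They report only what shows in the picture. A call takes as long as a camera call.
- ctrl.recognise(camera, thing): "centre" ([x, y, z] in m, in world coordinates, good to about 4 mm: the middle of the surface that is visible of it).
- ctrl.masks_of(camera, thing): "region" (420x560 bool, what is visible of it).
The state is a dict: "t": time; "joint_pos": joint angles; "joint_vel": joint speeds; "effort": joint torques, N m; "eef_pos": TCP position; "tcp_rot": TCP orientation; "wrist_force": force on the tool from outside, world axes, zero at the start; "wrist_torque": the same for the moment, N m; "width": finger opening in m; "gripper_force": force on a finger pad.
Only numpy, scipy, OpenCV 4.12 (cv2) and the standard library are available. Lean on these libraries where they do the work, as an engineer would, in place of code of your own. Each camera call takes 0.05 s, during which the arm holds its last target. There are 200 camera calls.

## Task

Carry out the monthly safety test on the residual-current switch, the wide one-piece device in the sloping supply box: press its test button in until its lever drops by itself, let the button out, then lift that lever back fully up so that it stays on. Leave the four narrow breakers beside it switched on, and do not shift the jar, the soldering block, the spanner or the pliers on the bench.

Things in the scene. Friction and masses are not known exactly. Their poses are not given: they have to be found in the camera images.
- console: Grey bench supply box, fixed, 200 mm deep (x), 320 wide (y). Origin: centre of its underside; x to its back, y to its left, z up. Its front (-x) is 62 high; from there the face rises backwards at 15 degrees from level over 170 mm, to a ledge 108 high. Two device windows in the face, 56 mm left and right of the middle: the residual-current switch is in one, the breakers in the other (varies).
- rcd: Residual-current switch: one undivided white nose 72 mm wide (y), 45 up the slope, 8 proud of the face. Wide black lever 18 right (-y) of its middle, square grey test button 22 left (+y). Fixed. Origin: mid nose, on the box's face. Frame upright (yaw only): x level to the box's back, y left, z up; up the slope is (cos 15, 0, sin 15), out of the face (-sin 15, 0, cos 15), in degrees.
- test_button_top (a point): Centre of the top of the test button: a 12 x 12 mm grey cap standing 5.5 mm out of the nose, pushed straight into the face (shut fingertips can press it). It gives at about 3.5 N (4 to 5 N when pushed briskly), trips the lever after about 2 mm, then takes 1 to 2 N down to its stop; a spring brings it out again. The lever's nearest side is 29 mm from its centre.
- test_button (a joint): Travel of the test button (m): 0 is out, 0.0035 is fully in.
- rcd_lever_tip (a point): Middle of the free end of the residual-current switch's black toggle lever: a bar 22 mm wide (y), 7 thick, its end 26 mm from its hinge and 14 mm out of the nose when up, 17 mm when dropped.
- rcd_lever_hinge (a point): Middle of that lever's hinge, fixed. The hinge lies level along y, 8 mm under the nose's surface, at the middle of the nose's 45 mm length. A barrel of 10.5 mm radius round it shows 2.5 mm above the nose.
- rcd_lever (a joint): Angle of that lever (rad): 0 is up (on), leaning 0.6 rad up the slope from the face's normal; 0.9 is dropped (off), leaning 0.3 rad down the slope. Lifted from 0.9 past 0.3 it snaps to 0 by itself; let go before, it drops back. Takes about 1 N at its end: push it up the slope from below, shut fingertips a few mm above the nose. With the button held in it cannot be lifted home.
- breakers: The four circuit breakers side by side in the other window: four white noses 18 mm wide each, 72 x 45 mm in all, 8 mm proud, each with its own narrow black toggle (10 mm wide, end 23 mm from its hinge). Fixed; no test button. Origin and axes as for the residual-current switch.
- breaker1 (a joint): Angle of the leftmost (+y) breaker's toggle (rad): 0 is up (on, as at the start), 0.9 is down (off). Snaps over at 0.45.
- breaker2 (a joint): The same for the second breaker from the left.
- breaker3 (a joint): The same for the third breaker from the left.
- breaker4 (a joint): The same for the rightmost breaker.
- jar: White jar with a green cap, 58 mm in diameter, 72 high, standing on the bench to one side of the box. Origin: centre of its underside.
- solder_block: Reddish fireclay soldering block 110 x 65 x 32 mm with a black charcoal slab on it, 46 high in all, to the other side of the box. Origin: centre of its underside.
- spanner: Steel spanner 150 mm long, 8 high, lying in front of the box. Origin: centre of its underside.
- pliers: Flat-nose pliers with black grips, 150 mm long, 60 wide, 12 high, lying in front of the box. Origin: near their pivot, on the bench.

How it is judged:
By the outcome, as a careful person would: the job done as asked, in the order asked, and still so for the second after the job is handed in, with the robot touching nothing.
It also fails if it takes over 32 s, if anything falls off the work surface, if the arm or the gripper's body presses on something with over 40 N, if the wrist force passes 120 N, or if a joint passes its speed limit or range.

## Working session

There is one attempt and no reset: what is moved stays moved. The work goes in short steps, Python scripts to look and compute and a shell command to move; the robot and the scene stay as the last step left them, time stands still between calls to the robot, and variables do not carry over. Pictures are saved under pics/ and viewed, at most 10 in all, crops included, and the job is handed in when it is done.

```bash
mkdir -p pics
python3 - <<'E'
from workcell import ctrl
import cv2,numpy as np
o=ctrl.get_obs();print(o['t'],o['eef_pos'],o['tcp_rot'],o['joint_pos'])
ims=[]
for c in('side','top'):
    im=ctrl.get_image(c);ims.append(im);cv2.imwrite(f'pics/{c}0.png',im)
    for n in('console','rcd','test_button_top','rcd_lever_tip','breakers','jar','solder_block','spanner','pliers'):
        print(c,n,[(np.round(d['centre'],4).tolist(),round(d['score'],2)) for d in ctrl.recognise(c,n)[:2]])
    k=ctrl.get_calibration(c);print(k)
print(ctrl.get_obs()['t'])
E
```

```text
0.0 [0.19860853 0.51251505 0.23075314] [-1.73649326e-04  1.83881077e-01  9.82948316e-01 -5.72664955e-04] [ 1.11638215e+00  3.51222520e-01  1.65245777e+00  3.28563296e-05
  1.13910882e+00 -8.45610555e-02]
side console [([0.6151, -0.0254, 0.0845], 0.91)]
side rcd [([0.6077, -0.0327, 0.0918], 0.64)]
side test_button_top []
side rcd_lever_tip [([0.614, -0.0418, 0.0941], 0.56)]
side breakers [([0.5833, 0.0817, 0.0887], 0.71)]
side jar [([0.6475, -0.232, 0.0685], 0.95)]
side solder_block [([0.5234, 0.2928, 0.0303], 0.82)]
side spanner [([0.4668, -0.1152, 0.0094], 0.68)]
side pliers [([0.4074, 0.0924, 0.0147], 0.96), ([0.6074, -0.0328, 0.0895], 0.53)]
{'K': array([[432.95247674,   0.        , 286.58412617],
       [  0.        , 432.95247674, 209.47373679],
       [  0.        ,   0.        ,   1.        ]]), 'R': array([[ 0.99252577, -0.12177024,  0.00803803],
       [-0.08210255, -0.71502982, -0.6942561 ],
       [ 0.09028716,  0.68840712, -0.71968317]]), 't': array([-0.53115764,  0.15710774,  0.91439002])}
top console [([0.6201, 0.0312, 0.0931], 0.94)]
top rcd [([0.6106, -0.023, 0.0949], 0.86)]
top test_button_top [([0.6221, 0.0311, 0.0923], 0.7)]
top rcd_lever_tip [([0.6137, -0.043, 0.1001], 0.58)]
top breakers [([0.5846, 0.0842, 0.0904], 0.73)]
top jar [([0.6452, -0.2107, 0.074], 0.61)]
top solder_block []
top spanner [([0.4746, -0.1042, 0.0061], 0.59), ([0.6185, 0.0313, 0.0921], 0.46)]
top pliers [([0.4085, 0.0921, 0.0121], 0.92), ([0.4712, -0.1071, 0.007], 0.63)]
{'K': array([[528.10421988,   0.        , 275.50792433],
       [  0.        , 528.10421988, 210.8555236 ],
       [  0.        ,   0.        ,   1.        ]]), 'R': array([[ 0.00693559, -0.99992077, -0.01050493],
       [-0.99280072, -0.00562924, -0.1196455 ],
       [ 0.11957688,  0.01125911, -0.9927611 ]]), 't': array([0.07158419, 0.55035796, 1.42023375])}
1.0
```

Run:
```python
import cv2,numpy as np
a=cv2.imread('pics/top0.png');b=cv2.imread('pics/side0.png')
# top: crop around console, and side
A=cv2.resize(a[100:270,170:400],None,fx=3.4,fy=3.4,interpolation=cv2.INTER_CUBIC);cv2.imwrite('pics/topc.png',A)
B=cv2.resize(b[60:300,140:400],None,fx=2.5,fy=2.5,interpolation=cv2.INTER_CUBIC);cv2.imwrite('pics/sidec.png',B)
```

```text
(no output)
```

View pics/topc.png

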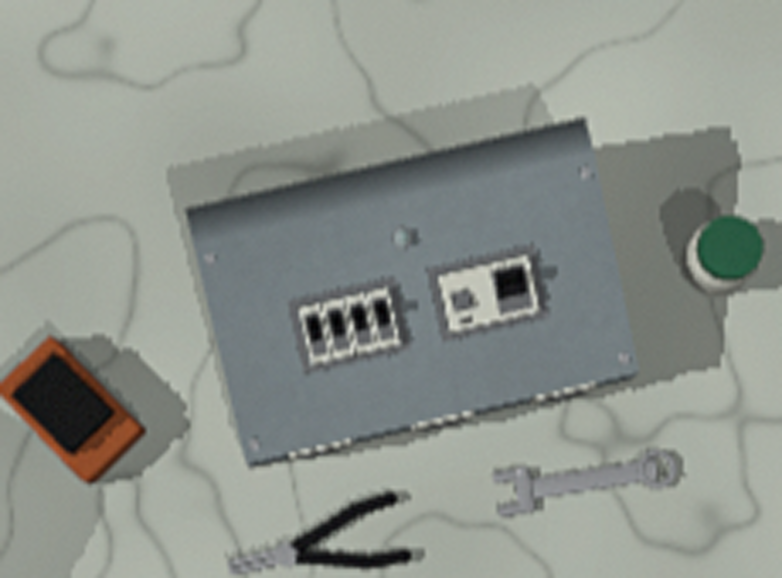

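View pics/side0.png

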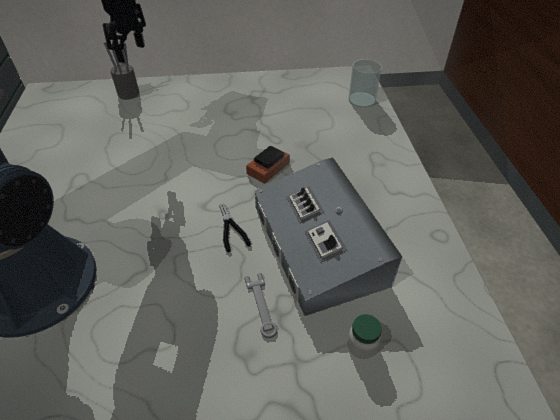

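Both views agree. The RCD is in the right window, at about crop px (490,290) in the top view, with its button at (463,300) and black lever up at (512,283). The four breakers are on the left with all toggles up, and the box yaw is about +13°. Next I'll bring the wrist camera over it, shut and aligned.

```bash
R='[0.7,-1,0,0,0,0.03]'; python3 -m crank '[[[0.7,-1,0,0,0,0.03],[0.7,-1,0,0,0,0.03],[0.7,-1,0,0,0,0.03],[0.7,-1,0,0,0,0.03],[0.7,-1,0,0,0,0.03],[0.7,-1,0,0,0,0.03],[0.7,-1,0,0,0,0.03],[0.7,-1,0,0,0,0.03],[0.7,-1,0,0,0,0.03],[0.7,-1,0,0,0,0.03],[0.7,-1,0,0,0,0.03],[0.7,-1,0,0,0,0.03],[0.7,-1,0,0,0,0.03],[0.7,-1,0,0,0,0.03],[0.7,-1,0,0,0,0.03],[0.7,-1,0,0,0,0.03],[0.7,-1,0,0,0,0.03],[0.7,-1,0,0,0,0.03],[0.7,-1,0,0,0,0.03],[0.7,-1,0,0,0,0.03]]]' 0 30
python3 -m crank '[[[0.4,-1,0,0,0,0.03],[0.4,-1,0,0,0,0.03],[0.4,-1,0,0,0,0.03],[0.4,-1,0,0,0,0.03],[0,-1,0,0,0,0.03],[0,-0.5,0,0,0,0],[0,0,0,0,0,0]]]' 0 30
cat > h.py <<'E'
from workcell import ctrl
import cv2,numpy as np
from scipy.spatial.transform import Rotation as Ro
def pose(o):
    w,x,y,z=o['tcp_rot'];T=np.eye(4);T[:3,:3]=Ro.from_quat([x,y,z,w]).as_matrix();T[:3,3]=o['eef_pos'];return T
def wristP(o):
    k=ctrl.get_calibration('wrist');C=pose(o)@k['T_tool_cam'];Ci=np.linalg.inv(C);return k['K']@Ci[:3],C,k['K']
E
python3 - <<'E'
from h import *
o=ctrl.get_obs();print(o['t'],o['eef_pos'],pose(o)[:3,:3].round(3),o['width'],o['wrist_force'])
P,C,K=wristP(o);print(C.round(3),K.round(1))
im=ctrl.get_image('wrist');cv2.imwrite('pics/w1.png',im);np.save('P1.npy',P)
for n in('rcd','test_button_top','rcd_lever_tip','breakers'):
    r=ctrl.recognise('wrist',n)[:2];m=ctrl.masks_of('wrist',n)[:1]
    print(n,[(np.round(d['centre'],4).tolist(),round(d['score'],2)) for d in r],[(cv2.minAreaRect(np.argwhere(d['region'])[:,::-1].astype(np.float32)),d['score']) for d in m])
print(ctrl.get_obs()['t'])
E
```

```text
t: 2.67
eef_pos: [0.4794, 0.1117, 0.2314]
tcp_rot: [0.0, -0.051, 0.999, 0.0]
wrist_force: [0.4, -0.1, 0.0]
width: 0.0001
gripper_force: 0.0
t: 3.25
eef_pos: [0.5107, 0.0015, 0.2313]
tcp_rot: [-0.0, -0.108, 0.994, -0.0]
wrist_force: [-1.0, 0.2, 0.2]
width: -0.0001
gripper_force: 0.0
3.25 [0.51070551 0.00147605 0.23125127] [[-0.977 -0.215 -0.   ]
 [-0.215  0.977 -0.   ]
 [ 0.    -0.    -1.   ]] -7.643117740960483e-05 [-0.95045335  0.21932206  0.18671528]
[[-0.216  0.929  0.3    0.433]
 [ 0.976  0.206  0.066 -0.015]
 [-0.001  0.307 -0.952  0.374]
 [ 0.     0.     0.     1.   ]] [[290.9   0.  279.9]
 [  0.  290.9 211.8]
 [  0.    0.    1. ]]
rcd [([0.6055, -0.032, 0.0921], 0.92), ([0.5598, 0.0218, 0.0723], 0.71)] [(((235.0, 278.5), (62.0, 43.0), 0.0), 0.78)]
test_button_top [] []
rcd_lever_tip [([0.6153, -0.0391, 0.0987], 0.86)] [(((219.7866973876953, 286.0631408691406), (21.7908935546875, 24.010875701904297), 6.709836483001709), 0.81)]
breakers [([0.5792, 0.0834, 0.091], 0.85), ([0.5942, 0.0568, 0.0952], 0.71)] [(((338.0, 276.5), (41.0, 64.0), 90.0), 0.79)]
3.7
```

View pics/w1.png

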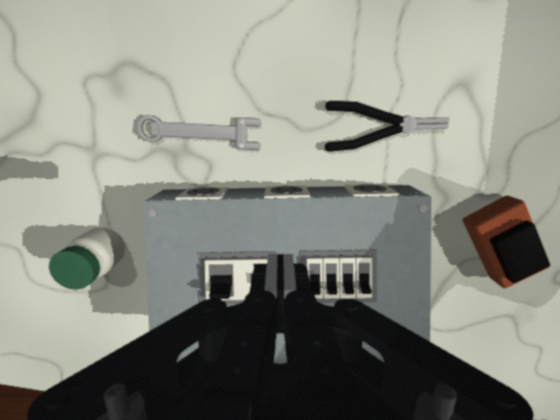

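The wrist view shows the box square to the image, with its front top edge running from (147,197) to (431,195). The RCD is on the left at (204..268, 257..300), partly hidden by the fingers, and the breakers are on the right, ending at x=373. I'll fit the box pose to features from both views.

```bash
cat > fit.py <<'E'
from h import *
from scipy.optimize import least_squares
k=ctrl.get_calibration('top');Pt=k['K']@np.c_[k['R'],k['t']];Pw=np.load('P1.npy')
c,s=np.cos(np.pi/12),np.sin(np.pi/12)
def world(p,X): # X in box frame
    r=Ro.from_euler('z',p[2]).as_matrix();return r@np.array(X)+[p[0],p[1],0]
def face(p,u,y,n): # u up the slope rel. to device centre, y box, n out
    U=p[3]+u;return world(p,[-.1+U*c-n*s,y,.062+U*s+n*c])
def nose(y0): return lambda u,y:(lambda p:face(p,u,y0+y,.008))
R,B=nose(-.056),nose(.056)
def b(*X): return lambda p:world(p,X)
a=.036;h=.0225;cr=lambda x,y:(x/3.4+170,y/3.4+100)
F=[(Pw,b(-.1,-.16,.062),(147,197)),(Pw,b(-.1,.16,.062),(431,195)),(Pw,R(-h,-a),(205,259)),(Pw,R(h,-a),(205,300)),(Pw,B(-h,a),(373,257)),(Pw,B(h,a),(373,299)),
(Pt,b(.1,.16,.108),cr(187,210)),(Pt,b(.1,-.16,.108),cr(585,118)),
(Pt,R(h,a),cr(437,277)),(Pt,R(h,-a),cr(530,255)),(Pt,R(-h,-a),cr(540,315)),(Pt,R(-h,a),cr(448,335)),
(Pt,B(h,a),cr(299,308)),(Pt,B(h,-a),cr(394,288)),(Pt,B(-h,-a),cr(403,345)),(Pt,B(-h,a),cr(310,366))]
def res(p):
    o=[]
    for P,f,px in F:
        q=P@np.r_[f(p),1];o+=list(q[:2]/q[2]-px)
    return np.array(o)
if __name__=='__main__':
    r=least_squares(res,[.63,.03,.22,.09],loss='soft_l1');p=r.x;np.save('p.npy',p)
    print(p.round(4),np.degrees(p[2]));print(res(p).reshape(-1,2).round(1).tolist())
    for n,q in dict(rcd=(0,-.056,0),button=(0,-.034,.0135),lev_up=(.0147,-.074,.0135),pre_lev=(-.03,-.074,.03)).items(): print(n,face(p,*q).round(4))
    print('U,Y,N axes',[ (world(p,v)-world(p,[0,0,0])).round(3) for v in([c,0,s],[0,1,0],[-s,0,c])])
E
python3 fit.py
```

```text
[0.6095 0.0328 0.2265 0.0902] 12.975462098324703
[[-3.6, 0.3], [1.2, -0.1], [-1.0, -0.2], [-0.1, -0.7], [-0.6, 0.6], [-0.9, -0.9], [-1.0, -0.1], [-0.1, 0.9], [-0.3, -0.0], [-1.2, 0.6], [-0.7, -0.6], [-0.1, -0.6], [-1.1, 0.0], [-2.4, 0.0], [-1.5, -0.2], [-0.6, -0.5]]
rcd [ 0.6096 -0.0246  0.0854]
button [ 0.6013 -0.004   0.0984]
lev_up [ 0.6241 -0.0398  0.1022]
pre_lev [ 0.5778 -0.0504  0.1066]
U,Y,N axes [array([0.941, 0.217, 0.259]), array([-0.225,  0.974,  0.   ]), array([-0.252, -0.058,  0.966])]
```

```bash
python3 -m crank '[[[0.69,-0.06,-0.87,0.0125,-0.054,0],[0.69,-0.06,-0.87,0.0125,-0.054,0],[0.69,-0.06,-0.87,0.0125,-0.054,0],[0.69,-0.06,-0.87,0.0125,-0.054,0],[0.69,-0.06,-0.87,0.0125,-0.054,0],[0.69,-0.06,-0.87,0.0125,-0.054,0],[0,0,0,0,0,0],[0,0,0,0,0,0]]]'
cat > rel.py <<'E'
from fit import *
p=np.load('p.npy');o=ctrl.get_obs();A=np.array([face(p,*v)-face(p,0,0,0) for v in np.eye(3)])
x=A@(o['eef_pos']-face(p,0,-.056,0))
print('t',round(o['t'],2),'rcd-frame u,y,n mm',(x*1e3).round(1),'force u,y,n',(A@o['wrist_force']).round(2),'tool z in uyn',(A@pose(o)[:3,2]).round(3),'tool y',(A@pose(o)[:3,1]).round(3))
E
python3 rel.py
python3 - <<'E'
from h import *
cv2.imwrite('pics/side2.png',cv2.resize(ctrl.get_image('side')[160:300,230:420],None,fx=4,fy=4,interpolation=cv2.INTER_CUBIC))
E
```

```text
t: 4.37
eef_pos: [0.5928, -0.0042, 0.1264]
tcp_rot: [0.128, -0.108, 0.986, 0.016]
wrist_force: [0.3, -0.2, 0.9]
width: -0.0002
gripper_force: 0.0
t 4.37 rcd-frame u,y,n mm [-0.7 23.7 42.7] force u,y,n [ 0.47 -0.22  0.79] tool z in uyn [-0.004  0.001 -1.   ] tool y [0.008 1.    0.001]
```

View pics/side2.png

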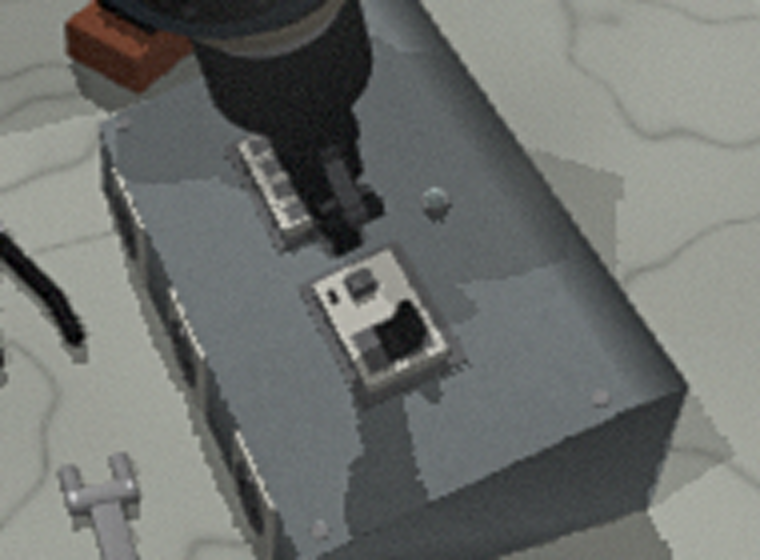

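The fingertips hover squarely above the RCD's left half, with the button at crop (360,283) and the lever still up at (400,330). Next I'll descend along the face normal.

```bash
python3 -m crank '[[[0.074,0,-0.24,0,0,0],[0.074,0,-0.24,0,0,0],[0.074,0,-0.24,0,0,0],[0.074,0,-0.24,0,0,0],[0.074,0,-0.24,0,0,0],[0.0126,0.003,-0.048,0,0,0],[0.0126,0.003,-0.048,0,0,0],[0,0,0,0,0,0]]]'; python3 rel.py
```

```text
t: 5.08
eef_pos: [0.6014, -0.0043, 0.1008]
tcp_rot: [0.129, -0.108, 0.986, 0.015]
wrist_force: [0.1, -0.3, 0.7]
width: -0.0002
gripper_force: 0.0
t 5.08 rcd-frame u,y,n mm [ 0.7 21.7 15.8] force u,y,n [ 0.23 -0.33  0.62] tool z in uyn [-0.001  0.    -1.   ] tool y [0.007 1.    0.   ]
```

```bash
python3 -m crank '[[[0.0126,0.003,-0.048,0,0,0],[0.0126,0.003,-0.048,0,0,0],[0.0126,0.003,-0.048,0,0,0],[0,0,0,0,0,0]]]'; python3 rel.py;  python3 -m crank '[[[0.0126,0.003,-0.048,0,0,0],[0,0,0,0,0,0]]]'; python3 rel.py
```

```text
t: 5.42
eef_pos: [0.6022, -0.0041, 0.098]
tcp_rot: [0.129, -0.108, 0.986, 0.015]
wrist_force: [-0.3, -0.5, -0.3]
width: -0.0003
gripper_force: 0.0
t 5.42 rcd-frame u,y,n mm [ 0.7 21.7 12.9] force u,y,n [-0.45 -0.38 -0.19] tool z in uyn [-0.001  0.    -1.   ] tool y [0.007 1.    0.   ]
t: 5.58
eef_pos: [0.6025, -0.004, 0.0972]
tcp_rot: [0.129, -0.108, 0.986, 0.015]
wrist_force: [-1.9, -0.5, 2.4]
width: 0.0002
gripper_force: 1.5
t 5.58 rcd-frame u,y,n mm [ 0.9 21.7 12. ] force u,y,n [-1.22 -0.03  2.84] tool z in uyn [-0.  0. -1.] tool y [0.007 1.    0.   ]
```

```bash
M='x'; python3 -m crank '[[[0.0126,0.003,-0.048,0,0,0],[0,0,0,0,0,0]]]'; python3 rel.py;  python3 -m crank '[[[0.0126,0.003,-0.048,0,0,0],[0,0,0,0,0,0]]]'; python3 rel.py
python3 - <<'E'
from h import *
cv2.imwrite('pics/side3.png',cv2.resize(ctrl.get_image('side')[160:300,230:420],None,fx=4,fy=4,interpolation=cv2.INTER_CUBIC))
for c in('side','top'):print([(d['centre'],d['score']) for d in ctrl.recognise(c,'rcd_lever_tip')[:1]])
E
```

```text
t: 5.75
eef_pos: [0.6028, -0.004, 0.0962]
tcp_rot: [0.129, -0.108, 0.986, 0.015]
wrist_force: [-1.6, -1.0, 1.5]
width: -0.0001
gripper_force: 0.8
t 5.75 rcd-frame u,y,n mm [ 0.9 21.7 11. ] force u,y,n [-1.32 -0.64  1.93] tool z in uyn [-0.  0. -1.] tool y [0.007 1.    0.   ]
t: 5.92
eef_pos: [0.603, -0.0039, 0.0951]
tcp_rot: [0.129, -0.108, 0.986, 0.015]
wrist_force: [0.7, -0.8, 0.9]
width: -0.0003
gripper_force: 0.6
t 5.92 rcd-frame u,y,n mm [ 0.8 21.7  9.8] force u,y,n [ 0.72 -0.91  0.7 ] tool z in uyn [-0.001  0.    -1.   ] tool y [0.007 1.    0.   ]
[([0.6051, -0.0373, 0.0943], 0.48)]
[([0.6137, -0.043, 0.1001], 0.58)]
```

View pics/side3.png

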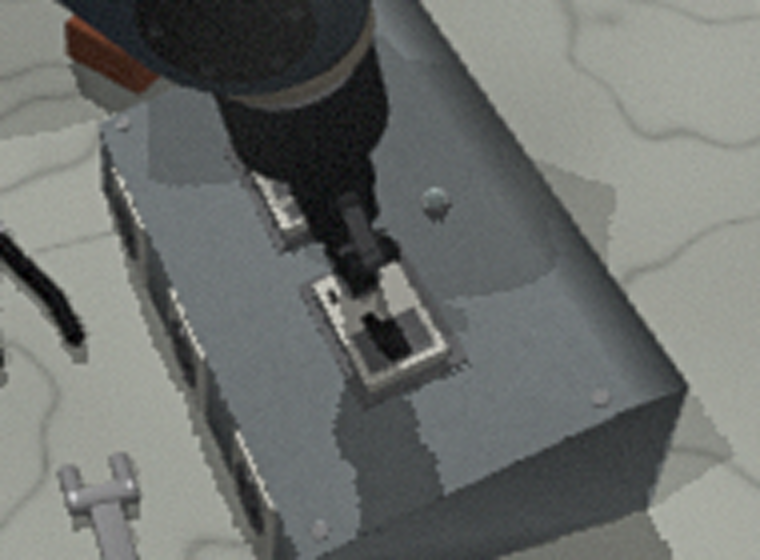

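The button reads at its stop and the lever has dropped: its end now sits low at crop (385,335), with the barrel bare behind it. Next I'll release the button, go round to below the lever, and lower partway.

```bash
python3 -m crank '[[[-0.126,-0.029,0.483,0,0,0],[-0.126,-0.029,0.483,0,0,0],[-0.126,-0.029,0.483,0,0,0],[-0.254,-0.567,-0.1,0,0,0],[-0.254,-0.567,-0.1,0,0,0],[-0.254,-0.567,-0.1,0,0,0],[-0.254,-0.567,-0.1,0,0,0],[0.126,0.029,-0.483,0,0,0],[0,0,0,0,0,0],[0,0,0,0,0,0]]]'; python3 rel.py
python3 - <<'E'
from h import *
cv2.imwrite('pics/side4.png',cv2.resize(ctrl.get_image('side')[160:300,230:420],None,fx=4,fy=4,interpolation=cv2.INTER_CUBIC))
E
```

```text
t: 6.9
eef_pos: [0.5777, -0.0501, 0.1066]
tcp_rot: [0.129, -0.108, 0.986, 0.015]
wrist_force: [0.8, 0.3, 0.6]
width: -0.0003
gripper_force: 0.0
t 6.9 rcd-frame u,y,n mm [-30.1 -17.6  30. ] force u,y,n [0.96 0.09 0.4 ] tool z in uyn [-0.001  0.    -1.   ] tool y [0.007 1.    0.   ]
```

View pics/side4.png

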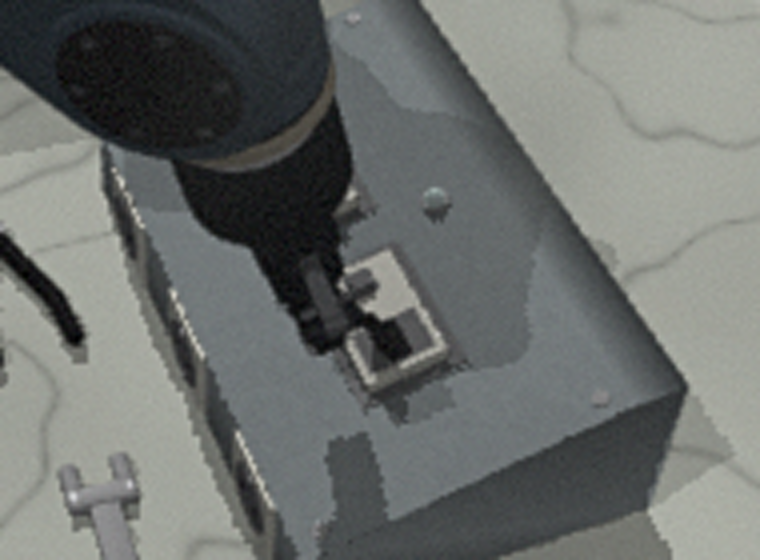

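The tips stand below the dropped lever (lever end at crop ~(380,335)), and the button at (360,283) is out again. I'll lower to about 5 mm above the nose and push up the slope.

```bash
python3 -m crank '[[[0.107,0.025,-0.41,0,0,0],[0.107,0.025,-0.41,0,0,0],[0,0,0,0,0,0],[0.188,0.043,0.052,0,0,0],[0.188,0.043,0.052,0,0,0],[0.188,0.043,0.052,0,0,0],[0.188,0.043,0.052,0,0,0],[0,0,0,0,0,0]]]'; python3 rel.py;  python3 -m crank '[[[0.094,0.022,0.026,0,0,0],[0.094,0.022,0.026,0,0,0],[0.094,0.022,0.026,0,0,0],[0,0,0,0,0,0]]]'; python3 rel.py
python3 - <<'E'
from h import *
cv2.imwrite('pics/side5.png',cv2.resize(ctrl.get_image('side')[160:300,230:420],None,fx=4,fy=4,interpolation=cv2.INTER_CUBIC))
E
```

```text
t: 7.62
eef_pos: [0.5979, -0.0459, 0.0948]
tcp_rot: [0.13, -0.109, 0.985, 0.015]
wrist_force: [-0.0, -0.1, 0.1]
width: 0.0003
gripper_force: 0.3
t 7.62 rcd-frame u,y,n mm [-13.2 -18.1  13.3] force u,y,n [-0.03 -0.09  0.09] tool z in uyn [ 0. -0. -1.] tool y [ 0.007  1.    -0.   ]
t: 7.95
eef_pos: [0.603, -0.0447, 0.0961]
tcp_rot: [0.13, -0.108, 0.985, 0.015]
wrist_force: [0.7, 0.3, -0.4]
width: 0.0004
gripper_force: 0.0
t 7.95 rcd-frame u,y,n mm [ -7.8 -18.   13.2] force u,y,n [ 0.6   0.13 -0.59] tool z in uyn [ 0. -0. -1.] tool y [ 0.007  1.    -0.   ]
```

View pics/side5.png

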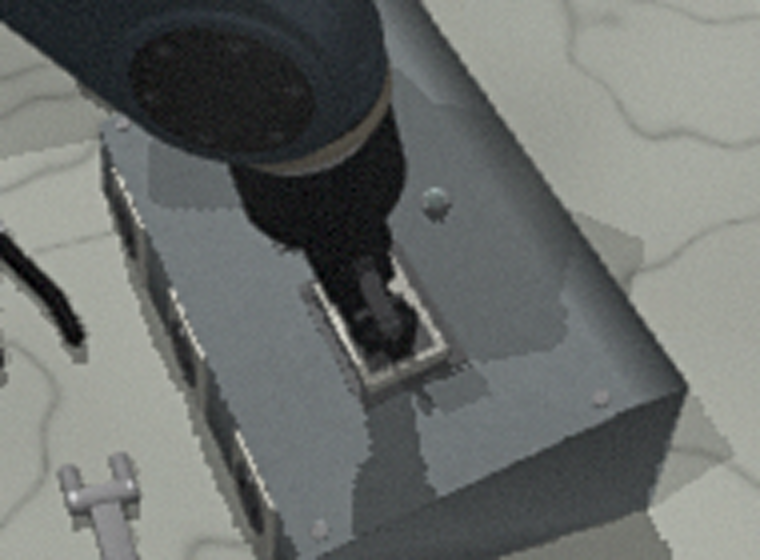

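The fingers hide the lever, so I can't see its state. I'll push slightly further, watching the force.

```bash
python3 -m crank '[[[0.094,0.022,0.026,0,0,0],[0,0,0,0,0,0]]]'; python3 rel.py;  python3 -m crank '[[[0.07,0.016,0.02,0,0,0],[0,0,0,0,0,0]]]'; python3 rel.py
```

```text
t: 8.17
eef_pos: [0.6047, -0.0442, 0.0965]
tcp_rot: [0.129, -0.108, 0.986, 0.015]
wrist_force: [0.8, -0.5, -0.6]
width: 0.0
gripper_force: 0.0
t 8.17 rcd-frame u,y,n mm [ -5.9 -18.   13.1] force u,y,n [ 0.44 -0.67 -0.77] tool z in uyn [-0.  0. -1.] tool y [0.007 1.    0.   ]
t: 8.33
eef_pos: [0.6061, -0.0439, 0.0969]
tcp_rot: [0.129, -0.108, 0.986, 0.015]
wrist_force: [0.1, 0.4, -0.8]
width: 0.0
gripper_force: 0.0
t 8.33 rcd-frame u,y,n mm [ -4.5 -18.   13.1] force u,y,n [-0.03  0.35 -0.8 ] tool z in uyn [-0.  0. -1.] tool y [0.007 1.    0.   ]
```

```bash
python3 -m crank '[[[-0.33,-0.076,-0.091,0,0,0],[-0.33,-0.076,-0.091,0,0,0],[-0.33,-0.076,-0.091,0,0,0],[-0.164,-0.038,0.63,0,0,0],[-0.164,-0.038,0.63,0,0,0],[-0.164,-0.038,0.63,0,0,0],[-0.8,0,0.6,0,0,0],[-0.8,0,0.6,0,0,0],[-0.8,0,0.6,0,0,0],[-0.8,0,0.6,0,0,0],[-0.8,0,0.6,0,0,0],[0,0,0,0,0,0]]]'; python3 rel.py
python3 - <<'E'
from h import *
a=ctrl.get_image('side')[170:290,250:400];b=ctrl.get_image('top')[160:220,240:340]
cv2.imwrite('pics/end6.png',np.hstack([cv2.resize(a,(500,400),interpolation=cv2.INTER_CUBIC),cv2.resize(b,(300,400*300//500)).copy() if 0 else cv2.copyMakeBorder(cv2.resize(b,(300,180),interpolation=cv2.INTER_CUBIC),0,220,0,0,cv2.BORDER_CONSTANT)]))
for c in('side','top'):
  for n in('rcd_lever_tip','spanner','pliers','jar','solder_block'):print(c,n,[(d['centre'].round(4) if hasattr(d['centre'],'round') else d['centre'],round(d['score'],2)) for d in ctrl.recognise(c,n)[:1]])
E
```

```text
t: 9.33
eef_pos: [0.4946, -0.0508, 0.191]
tcp_rot: [0.13, -0.108, 0.985, 0.015]
wrist_force: [0.2, 0.1, 0.9]
width: -0.0001
gripper_force: 0.0
t 9.33 rcd-frame u,y,n mm [-86.6   0.3 132.6] force u,y,n [0.5  0.06 0.81] tool z in uyn [ 0.001 -0.001 -1.   ] tool y [ 0.007  1.    -0.001]
side rcd_lever_tip [([0.6144, -0.0402, 0.096], 0.46)]
side spanner [([0.4681, -0.1124, 0.0081], 0.6)]
side pliers [([0.4095, 0.0922, 0.0158], 0.58)]
side jar [([0.6484, -0.2321, 0.0689], 0.58)]
side solder_block [([0.542, 0.3007, 0.0303], 0.77)]
top rcd_lever_tip [([0.6209, 0.0358, 0.0913], 0.39)]
top spanner []
top pliers [([0.4098, 0.0964, 0.0125], 0.71)]
top jar [([0.6437, -0.2096, 0.0726], 0.98)]
top solder_block [([0.5233, 0.3097, 0.0312], 0.93)]
```

View pics/end6.png

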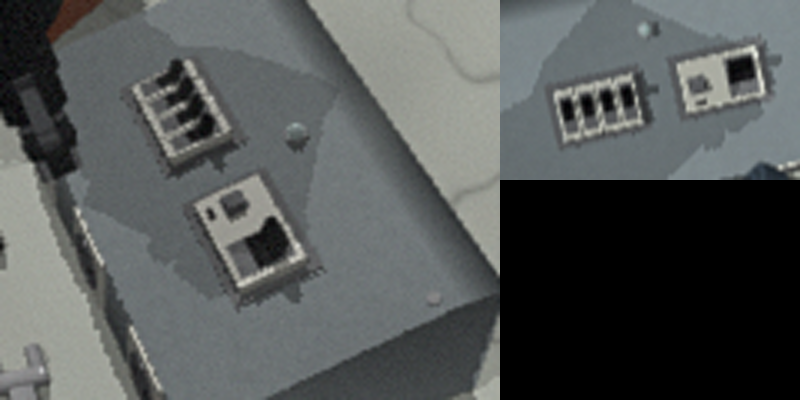

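The RCD lever is back up, looking the same as at the start: side crop (270,240), top crop (740,68). The button is out, all four breaker toggles are up, and the robot is clear. The networks place the jar, block, spanner and pliers where they stood, within their usual scatter.

```bash
python3 -c "
from workcell import ctrl
print(ctrl.hand_in())"
```

```text
the job is handed in; nothing more can be done
None
```

I handed in the job at about 10 s: the test button tripped the residual-current switch and was let out, its lever is lifted back up and stayed there, all four breakers are still on, and the bench items show no sign of having moved.

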